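# Size the fruit for the salad cups

## Robot

A 6-joint arm with a two-finger parallel gripper is mounted at the origin on the work surface. World frame = base frame: x ahead of the robot, y to its left, z up, the work surface at z = 0. Lengths are in mm, angles in degrees, forces in N, time in s.
With the tool pointing down it reaches from about 375 to 900 mm from the base axis. Payload 3.1 kg.
Tool frame: the origin (TCP) lies at the very end of the fingers, on their centre line; the grasp point (between the pads) lies bot.grip_point_offset behind it (bot.grip_point_offset is the distance from the TCP to the grasp point, in mm); z points along the fingers, x is the direction in which the jaws open and shut, and the axes are right-handed (so a half turn about z gives the same grasp; the last joint's range is limited). The gripper opens to 87 mm and grips with 3 to 60 N. Pads are 19 mm wide; open, the fingers measure 117 mm over their backs; the gripper's body (75 mm by 190 mm) begins 51 mm behind the grasp point.
Start: joints at [55.319, 30.224, 82.088, -0, 67.689, -10.227], TCP at [258.683, 568.929, 222.548] pointing down, gripper open.
Joint ranges: [-176.69, 176.69], [-43.24, 126.21], [12.49, 139.97], [-82, 262], [0, 151.66], [-163.58, 163.58]. Speed limits (degrees/s): [159.86, 159.86, 180, 180, 180, 180].

## Interface

Orientations are given as [roll, pitch, yaw] about the fixed x, y, z axes, in that order (R = Rz(yaw) Ry(pitch) Rx(roll)).
In Python, from station import readout, camera, camera_model, job, bot gives the robot as it stands.
- The arm moves only by the tool servo_tool, never from a script. Its argument "targets" is one flat list of numbers, 7 for each row, row after row: the turn, a rotation vector about the tool's x, y, z in degrees, then the shift along the tool's x, y, z in m, then the opening, from 0 (shut) to 1 (fully open). In form: [wx, wy, wz, tx, ty, tz, grip, wx, wy, wz, tx, ty, tz, grip, ...]. A call has 1 to 10 rows; each row is the pose to reach, as a shift and turn from the pose commanded when the call began, along the tool's axes at that moment; what a row does not reach only later rows make up. A row lasts 1/12 s, in which the tool goes at most 41.7 mm and 7.16 degrees, less where a joint would pass 70% of its speed; a pose out of reach is approached as far as the arm can. A call with a gripper value outside its range is refused whole. The fingers move at their own pace and stop on an object; the grip force is fixed at half the most. Time passes only in rows, so rows that repeat a pose let the fingers close. It gives the time, the measured TCP pose, the force and the opening at its end, in the units of the state.
- readout.read_state(): the state, without advancing time (a new reading comes with each control period).
- camera(name): name is "side" or "top"; returns the picture (420x560x3 uint8, red, green, blue); there is no depth.
- camera_model(name): a dict with "vertical_fov" (degrees; the focal length in pixels is half the picture's height over the tangent of half this angle, whatever the lens; pixels are square), "cx", "cy" (the principal point, pixels), "R" (3x3) and "t" (3): a world point X has camera coordinates R X + t. Camera axes: x right, y down, z forward; pixel columns grow to the right and rows downward; lengths in mm; the calibration is good to about 2 mm. A picture is of the moment at which its call begins. camera_model takes no time and is no camera call.
- job.sign_off(): hands the job in, once; it reports no verdict.
The state is a dict: "clock": time; "joint_pos": joint angles; "qvel": joint speeds; "effort": joint torques, N m; "tool_pos": TCP position; "orientation": TCP orientation; "ft_force": force on the tool from outside, world axes, zero at the start; "wrist_torque": the same for the moment, N m; "opening": finger opening in mm.
Only numpy, scipy, OpenCV 4.12 (cv2) and the standard library are available. Lean on these libraries where they do the work, as an engineer would, in place of code of your own. Each camera call takes 0.05 s, during which the arm holds its last target. There are 200 camera calls.

## Task

Take the purple plum from the fruit stand, lay it in the sorter's yellow tipping tray beside the orange kumquat waiting there and let go of it. Then push the red paddle down to tip the tray, so that both fruits roll onto the ramp and the kumquat drops into the narrow slot and the plum into the wide hole at the end; finish with the paddle let up again.

Things in the scene. Friction and masses are not known exactly. Their poses are not given: they have to be found in the camera images.
- plum: Purple ball, 42 mm, about 45 g, loose; origin at its centre, axes meaningless. Starts with its centre 60 mm above the table on one of 3 square white cups (27 mm wide, rims at 42 mm, 110 mm apart in a row roughly along world y) of a wooden stand. A green lime and a pale apricot, same size, sit on the others. In the wide hole its centre lies near sorter z 29.
- kumquat: Orange ball, 26 mm, about 15 g, loose; origin at its centre, axes meaningless. Starts at the back of the yellow tray. In the narrow slot its centre lies at sorter z 20 to 30. (Sorter frame, mm) Tray floor inside: x -75 (back wall 20 high) to 18 (open front), y -29 to 29, side walls 16 high; at rest z 93 at back to 102 at front, so balls roll to the back. No tray wall tops z 120.
- sorter: White and metal fruit sorter, fixed, place and yaw vary. Origin on the table below the tray hinge; x down the ramp, y left, z up (mm). Ramp between walls at y -36 and 36, tops z 95: narrow slot x 0 to 125, 32 wide, blue floor, edges falling from z 82 to 52; then wide hole x 125 to 195, 54 wide, green floor, edges z 52 to 35, end stop. The yellow tray is uphill (x below 18).
- tray (a joint): Tray hinge (rad, about sorter y at x 0, z 100): 0 at rest, to 0.55; grows as the tray's front dips and the balls roll out. Worked by a red 34 mm square paddle on an arm at the tray's right: top centre at sorter x 69, y -75, z 123 mm at rest; pushed straight down 35 mm it tips the tray 0.5 rad. Yields to 2 to 4 N; springs back up when let go.
There are look-alikes about, which are no part of the job. Leave any blue or turquoise look-alike of the plum alone.

How it is judged:
By the outcome, as a careful person would: the job done as asked, in the order asked, and still so for the second after the job is handed in, with the robot touching nothing.
It also fails if it takes over 51 s, if anything falls off the work surface, if the arm or the gripper's body presses on something with over 40 N, if the wrist force passes 120 N, or if a joint passes its speed limit or range.

## Working session

There is one attempt and no reset: what is moved stays moved. The work goes in short steps, Python scripts to look and compute and a tool call to move; the robot and the scene stay as the last step left them, time stands still between calls to the robot, and variables do not carry over. Pictures are saved under pics/ and viewed, about 8 in all and at most 12, crops included, and the job is handed in when it is done.

Besides the shell and the picture viewer there is one more tool, called after "Request:" as a command line: name --argument value ..., lists and objects as JSON in quotes. servo_tool: Moves the arm, as the interface text tells. Its arguments: {"type":"object","properties":{"targets":{"type":"array"}},"required":["targets"]}

```bash
mkdir -p pics; ls; cat > h.py <<'E'
import numpy as np, cv2
from station import readout, camera, camera_model, job, bot
def save(n,im,s=1): cv2.imwrite('pics/'+n, cv2.resize(im[...,::-1],None,fx=s,fy=s,interpolation=cv2.INTER_CUBIC))
def ray(cam,u,v):
    m=camera_model(cam); f=210/np.tan(np.radians(m['vertical_fov']/2)); R=np.array(m['R']);t=np.array(m['t'])
    d=R.T@np.array([(u-m['cx'])/f,(v-m['cy'])/f,1]); return -R.T@t, d
def onz(cam,u,v,z):
    o,d=ray(cam,u,v); return o+d*(z-o[2])/d[2]
def proj(cam,X):
    m=camera_model(cam); f=210/np.tan(np.radians(m['vertical_fov']/2)); c=np.array(m['R'])@np.array(X,float)+np.array(m['t'])
    return m['cx']+f*c[0]/c[2], m['cy']+f*c[1]/c[2]
E
python3 - <<'E'
from h import *
for c in('top','side'):
    im=camera(c); np.save(c+'0.npy',im); m=camera_model(c); print(c,m['vertical_fov'],m['cx'],m['cy'],np.round(-np.array(m['R']).T@np.array(m['t'])),np.round(m['R'],2).tolist()); save(c+'0.png',im,1.4)
print(bot.grip_point_offset, readout.read_state())
E
```

```text
pics
top 45.686883716917414 272.53083456867853 217.47755946010096 [ 387. -141. 1096.] [[-0.0, -1.0, -0.02], [-0.99, 0.0, -0.13], [0.13, 0.02, -0.99]]
side 53.89246454000409 272.5732563208456 209.62852071529824 [361. 358. 707.] [[-0.96, -0.28, 0.01], [-0.22, 0.73, -0.65], [0.17, -0.62, -0.76]]
18.700000000000003 {'clock': 0.1, 'joint_pos': array([ 5.53199642e+01,  3.02737622e+01,  8.21499622e+01, -1.74314880e-03,
        6.76893871e+01, -1.02292258e+01]), 'qvel': array([ 0.03427904, -0.07493522, -0.08936149,  0.01357418,  0.04016976,
       -0.02166526]), 'effort': array([-4.11072624e-04, -4.40984666e+01, -1.77150786e+01,  6.34925743e-02,
        5.33211802e-02, -2.64861131e-05]), 'tool_pos': array([258.30826246, 568.38874174, 221.66308223]), 'orientation': array([-1.79981499e+02,  1.11599750e-01,  6.55498714e+01]), 'ft_force': array([0.05492208, 0.42530521, 0.3742678 ]), 'wrist_torque': array([-0.03180796,  0.00552644, -0.01362846]), 'opening': 87.14090729166776}
```

View pics/top0.png

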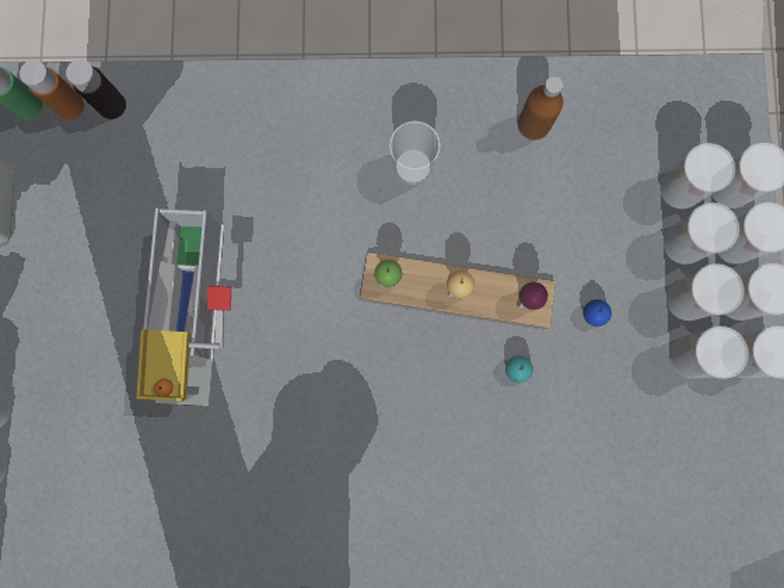

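View pics/side0.png

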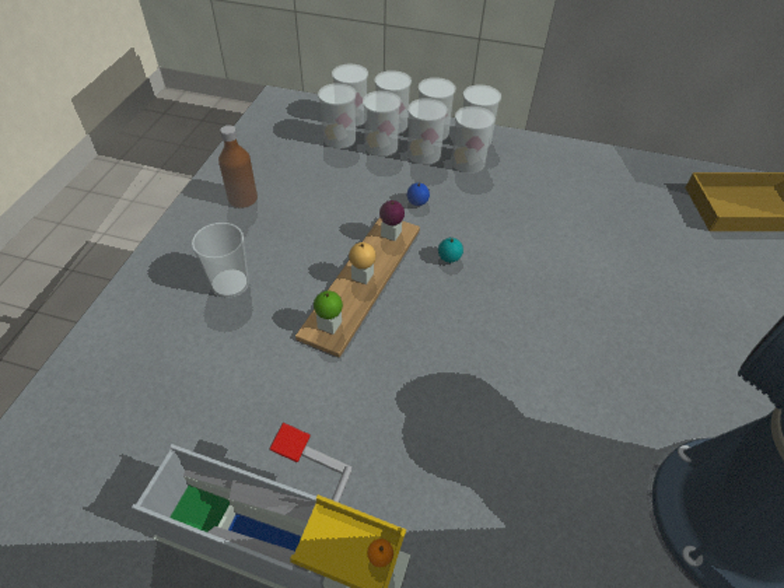

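Candidates for the plum (pixels of the 1.4× top view): the dark purple ball at (533,296) on the stand's right cup, the blue ball at (597,313) on the table and the turquoise ball at (519,369) on the table. The green (388,273) and apricot (460,285) balls are on the other cups. I choose the purple one. The kumquat is at (163,387) in the yellow tray and the paddle at (219,298).

```bash
cat >> h.py <<'E'
def blob(im,lo,hi,near=None,rad=25):
    h=cv2.cvtColor(im,cv2.COLOR_RGB2HSV); m=cv2.inRange(h,lo,hi)
    if near is not None:
        k=np.zeros_like(m); cv2.circle(k,(int(near[0]),int(near[1])),rad,255,-1); m&=k
    c=max(cv2.findContours(m,0,1)[0],key=cv2.contourArea); return m,c
def tri(u1,u2):
    o1,d1=ray('top',*u1);o2,d2=ray('side',*u2)
    A=np.stack([d1,-d2],1); s=np.linalg.lstsq(A,o2-o1,rcond=None)[0]
    p,q=o1+s[0]*d1,o2+s[1]*d2; return (p+q)/2,np.linalg.norm(p-q)
E
python3 - <<'E'
from h import *
T=np.load('top0.npy');S=np.load('side0.npy')
for n,lo,hi,a,b,rd in [('plum',(140,60,20),(179,255,140),(381,211),(280,152),16),('kum',(5,170,60),(17,255,255),(116,277),(271,395),14),
  ('lime',(40,120,40),(70,255,255),(277,195),(234,218),16),('red',(0,180,100),(4,255,255),(156,213),(207,316),25)]:
    cs=[]
    for im,p in((T,a),(S,b)):
        m,c=blob(im,lo,hi,p,rd); (x,y),r=cv2.minEnclosingCircle(c) if n!='red' else cv2.minAreaRect(c)[:2]; cs.append((x,y)); print(n,round(x,1),round(y,1),r,cv2.contourArea(c))
    print('  ',np.round(tri(*cs)[0],1),round(tri(*cs)[1],1))
m,c=blob(T,(0,180,100),(4,255,255),(156,213),25); b=cv2.boxPoints(cv2.minAreaRect(c)); print('redbox',[np.round(onz('top',*p,123),1)[:2].tolist() for p in b])
m,c=blob(T,(20,120,60),(32,255,255),(116,262),60); b=cv2.boxPoints(cv2.minAreaRect(c)); print('tray',b.tolist(),[np.round(onz('top',*p,115),1)[:2].tolist() for p in b])
for i,(im,a) in enumerate(((T,(381,211)),)):
    save('crop0.png',np.hstack([im[140:300,90:190],im[150:310,330:450]]),3)
E
```

```text
plum 380.7 210.9 9.855246543884277 274.0
plum 280.0 151.5 8.732224464416504 204.0
   [ 537.  -345.8   61. ] 1.8
kum 113.2 277.8 2.850538492202759 0.5
kum 271.0 394.5 9.962529182434082 256.0
   [400.5 192.1 118.2] 5.0
lime 280.0 197.0 9.999999747378752e-05 0.0
lime 233.9 217.5 10.062533378601074 287.0
   [ 572.4 -134.8   52.2] 8.4Traceback (most recent call last):
  File "<stdin>", line 7, in <module>
  File "h.py", line 16, in blob
    c=max(cv2.findContours(m,0,1)[0],key=cv2.contourArea); return m,c
ValueError: max() iterable argument is empty
```

```bash
python3 - <<'E'
from h import *
T=np.load('top0.npy');S=np.load('side0.npy')
hs=cv2.cvtColor(T,cv2.COLOR_RGB2HSV); print(hs[213,156],hs[276,116],hs[195,277],hs[262,116],hs[240,116],hs[211,381])
for n,lo,hi,a,b,rd in [('kum',(3,120,60),(16,255,255),(116,277),(271,395),14),
  ('lime',(36,100,30),(75,255,255),(277,195),(234,218),16),('red',(0,150,90),(6,255,255),(156,213),(207,316),25)]:
    cs=[]
    for im,p in((T,a),(S,b)):
        m,c=blob(im,lo,hi,p,rd); (x,y),r=cv2.minEnclosingCircle(c) if n!='red' else cv2.minAreaRect(c)[:2]; cs.append((x,y)); print(n,round(x,1),round(y,1),r,cv2.contourArea(c))
    print('  ',np.round(tri(*cs)[0],1),round(tri(*cs)[1],1))
m,c=blob(T,(0,150,90),(6,255,255),(156,213),25); b=cv2.boxPoints(cv2.minAreaRect(c)); print('redbox',[np.round(onz('top',*p,123),1)[:2].tolist() for p in b])
m,c=blob(T,(19,120,60),(32,255,255),(116,262),60); b=cv2.boxPoints(cv2.minAreaRect(c)); print('tray',np.round(b,1).tolist(),[np.round(onz('top',*p,115),1)[:2].tolist() for p in b])
save('crop0.png',np.hstack([T[140:300,90:190],T[150:310,330:450]]),3)
E
```

```text
[  1 160 182] [ 14 164 152] [ 47 114 157] [ 23 142 140] [ 23 141 139] [164 124 105]
kum 116.4 276.5 6.595998287200928 116.5
kum 271.5 394.5 9.617792129516602 240.5
   [401.9 189.2 108.1] 2.5
lime 277.3 195.7 9.021190643310547 219.5
lime 234.0 217.3 10.143521308898926 293.0
   [ 572.  -129.5   59.6] 4.5
red 156.0 212.5 (16.895828247070312, 16.097599029541016) 241.5
red 206.7 315.5 (21.92963218688965, 21.325510025024414) 427.5
   [527.7 110.8 121.1] 2.4
redbox [[511.5, 127.4], [543.6, 126.3], [541.2, 92.6], [509.1, 93.8]]
tray [[96.9000015258789, 283.8999938964844], [100.19999694824219, 234.8000030517578], [135.39999389648438, 237.1999969482422], [132.10000610351562, 286.29998779296875]] [[386.1, 224.7], [483.1, 222.4], [478.1, 151.8], [381.4, 155.0]]
```

View pics/crop0.png

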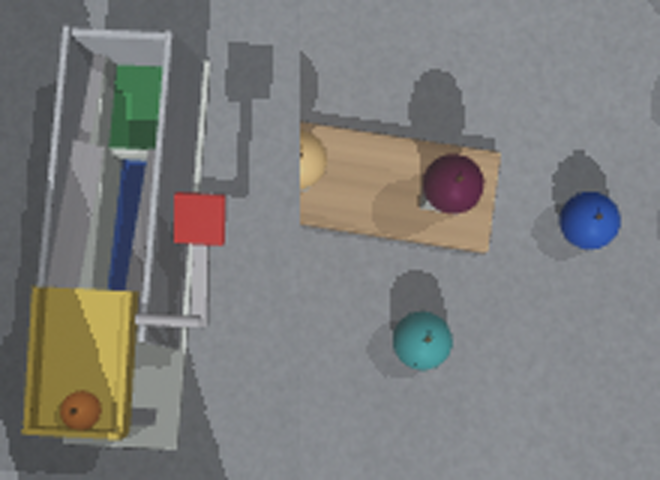

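The crop confirms the purple ball with a stem on the stand's end cup, and the blue and turquoise ones as loose on the table. The paddle is at full-frame pixel (156,212). Next I work out the sorter's yaw and the first move.

```bash
cat >> h.py <<'E'
from scipy.spatial.transform import Rotation as Ro
def delta(xyz,yaw):
    s=readout.read_state(); A=Ro.from_euler('xyz',s['orientation'],degrees=True); B=Ro.from_euler('xyz',[180,0,yaw],degrees=True)
    w=(A.inv()*B).as_rotvec(degrees=True); t=A.inv().apply(np.array(xyz)-s['tool_pos'])/1000
    print('t',round(s['clock'],2),'pos',np.round(s['tool_pos'],1),'rpy',np.round(s['orientation'],2),'F',np.round(s['ft_force'],1),'open',round(s['opening'],1)); print('w',np.round(w,1),'shift m',np.round(t,4))
E
python3 - <<'E'
from h import *
for a,b in (((112.7,149.3),(103.3,225)),((146,151.7),(137.3,251.7))):
    p,q=onz('top',*a,95),onz('top',*b,95); d=p-q; print(p[:2],q[:2],np.degrees(np.arctan2(d[1],d[0])))
delta([537,-346,140],-3)
E
```

```text
[663.35058356 211.37694596] [505.06583826 224.34197034] -4.6826151848799435
[657.68889473 141.63275669] [450.4467529  152.86282281] -3.101718158042355
t 0.1 pos [258.3 568.4 221.7] rpy [-1.7998e+02  1.1000e-01  6.5550e+01] F [0.1 0.4 0.4] open 87.1
w [ 0.1  0.1 68.5] shift m [-0.7169  0.6322  0.0829]
```

Request:
servo_tool --targets '[0,0,68.5,-0.717,0.632,0.06,1,0,0,68.5,-0.717,0.632,0.06,1,0,0,68.5,-0.717,0.632,0.06,1,0,0,68.5,-0.717,0.632,0.06,1,0,0,68.5,-0.717,0.632,0.06,1,0,0,68.5,-0.717,0.632,0.06,1,0,0,68.5,-0.717,0.632,0.06,1,0,0,68.5,-0.717,0.632,0.06,1,0,0,68.5,-0.717,0.632,0.06,1,0,0,68.5,-0.717,0.632,0.06,1]'

```text
clock: 0.93
tool_pos: [379.8, 169.3, 196.3]
orientation: [-180.0, 0.0, -3.2]
ft_force: [0.7, -0.3, 0.7]
opening: 86.9
```

```bash
python3 -c "
from h import *
delta([537,-346,140],-3.5)"
```

```text
t 0.93 pos [379.8 169.3 196.3] rpy [-1.80e+02  1.00e-02 -3.24e+00] F [ 0.7 -0.3  0.7] open 86.9
w [-0.   0.   0.3] shift m [0.1861 0.5056 0.0563]
```

Request:
servo_tool --targets '[0,0,0,0.186,0.506,0.056,1,0,0,0,0.186,0.506,0.056,1,0,0,0,0.186,0.506,0.056,1,0,0,0,0.186,0.506,0.056,1,0,0,0,0.186,0.506,0.056,1,0,0,0,0.186,0.506,0.056,1,0,0,0,0.186,0.506,0.056,1,0,0,0,0.186,0.506,0.056,1,0,0,0,0.186,0.506,0.056,1,0,0,0,0.186,0.506,0.056,1]'

```text
clock: 1.77
tool_pos: [502.5, -226.8, 152.8]
orientation: [-180.0, 0.0, -3.0]
ft_force: [1.1, 0.9, -0.3]
opening: 87.5
```

Request:
servo_tool --targets '[0,0,0,0,0,0,1,0,0,0,0,0,0,1]'

```text
clock: 1.93
tool_pos: [502.9, -227.1, 152.6]
orientation: [-180.0, 0.0, -3.2]
ft_force: [-0.3, 1.4, -0.1]
opening: 86.7
```

```bash
python3 -c "
from h import *
delta([537,-346,140],-3.5)"
```

```text
t 1.93 pos [ 502.9 -227.1  152.6] rpy [-1.7999e+02  1.0000e-02 -3.1600e+00] F [-0.3  1.4 -0.1] open 86.7
w [-0.   0.   0.3] shift m [0.0407 0.1169 0.0126]
```

Next I go above the plum, then down to tip z 46 (14 mm below the plum's centre).

Request:
servo_tool --targets '[0,0,0.3,0.041,0.117,0.013,1,0,0,0.3,0.041,0.117,0.013,1,0,0,0.3,0.041,0.117,0.013,1,0,0,0.3,0.041,0.117,0.013,1,0,0,0.3,0.041,0.117,0.013,1]'

```text
clock: 2.35
tool_pos: [537.3, -343.9, 139.6]
orientation: [-179.9, 0.1, -3.3]
ft_force: [-0.1, 0.7, 0.8]
opening: 87.3
```

```bash
python3 - <<'E'
from h import *
delta([537,-346,46],-3.5)
T=camera('top');S=camera('side'); save('grasp1.png',np.hstack([T[130:290,300:460],S[70:230,200:360]]),2.4)
E
```

```text
t 2.35 pos [ 537.3 -343.9  139.6] rpy [-1.7993e+02  6.0000e-02 -3.3300e+00] F [-0.1  0.7  0.8] open 87.3
w [-0.1  0.1  0.2] shift m [-0.      0.0023  0.0936]
```

View pics/grasp1.png

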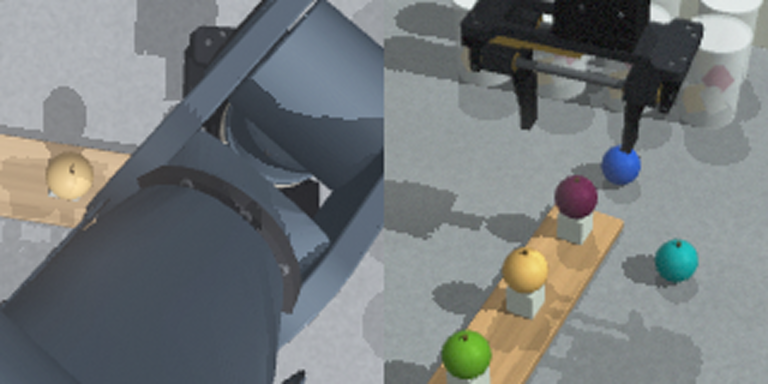

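The side view shows the open fingers straddling the line above the plum (crop (577,197)), with the neighbours clear. I descend and grip.

Request:
servo_tool --targets '[0,0,0,0,0.002,0.03,1,0,0,0,0,0.002,0.06,1,0,0,0,0,0.002,0.08,1,0,0,0,0,0.002,0.094,1,0,0,0,0,0.002,0.094,1,0,0,0,0,0.002,0.094,1]'

```text
clock: 2.95
tool_pos: [536.7, -343.1, 46.1]
orientation: [-179.9, 0.1, -3.1]
ft_force: [-0.3, -0.7, 0.6]
opening: 87.2
```

Request:
servo_tool --targets '[0,0,0,0,0,0,0.3,0,0,0,0,0,0,0.3,0,0,0,0,0,0,0.3,0,0,0,0,0,0,0.3,0,0,0,0,0,0,0.3,0,0,0,0,0,0,0.3,0,0,0,0,0,0,0.3,0,0,0,0,0,0,0.3]'

```text
clock: 3.62
tool_pos: [537.5, -345.8, 46.5]
orientation: [180.0, -0.0, -3.3]
ft_force: [2.9, 0.5, 0.9]
opening: 41.6
```

```bash
python3 - <<'E'
from h import *
delta([537,-346,46],-3.5)
E
```

```text
t 3.62 pos [ 537.5 -345.8   46.5] rpy [ 1.7999e+02 -2.0000e-02 -3.2700e+00] F [2.9 0.5 0.9] open 41.6
w [ 0.  -0.   0.2] shift m [-0.0005  0.0003  0.0005]
```

Request:
servo_tool --targets '[0,0,0,0,0,-0.02,0.3,0,0,0,0,0,-0.05,0.3,0,0,0,0,0,-0.09,0.3,0,0,0,0,0,-0.125,0.3,0,0,0,0,0,-0.125,0.3]'

```text
clock: 4.03
tool_pos: [541.2, -349.0, 179.3]
orientation: [179.5, -0.7, -3.2]
ft_force: [0.5, -0.8, 0.5]
opening: 40.4
```

Request:
servo_tool --targets '[0,0,0,-0.114,-0.53,0,0.3,0,0,0,-0.114,-0.53,0,0.3,0,0,0,-0.114,-0.53,0,0.3,0,0,0,-0.114,-0.53,0,0.3,0,0,0,-0.114,-0.53,0,0.3,0,0,0,-0.114,-0.53,0,0.3,0,0,0,-0.114,-0.53,0,0.3,0,0,0,-0.114,-0.53,0,0.3,0,0,0,-0.114,-0.53,0,0.3]'

```text
clock: 4.78
tool_pos: [478.6, 26.6, 171.1]
orientation: [-180.0, 0.0, -3.3]
ft_force: [0.5, 0.4, -0.5]
opening: 40.9
```

```bash
python3 - <<'E'
from h import *
delta([454.5,189.5,165],-3.5)
E
```

```text
t 4.78 pos [478.6  26.6 171.1] rpy [-1.7999e+02  3.0000e-02 -3.2900e+00] F [ 0.5  0.4 -0.5] open 40.9
w [-0.   0.   0.2] shift m [-0.0334 -0.1613  0.0061]
```

Request:
servo_tool --targets '[0,0,0,-0.01,-0.04,0,0.3,0,0,0,-0.02,-0.08,0,0.3,0,0,0,-0.027,-0.12,0,0.3,0,0,0,-0.032,-0.15,0,0.3,0,0,0,-0.033,-0.161,0.006,0.3,0,0,0,-0.033,-0.161,0.006,0.3,0,0,0,-0.033,-0.161,0.006,0.3]'

```text
clock: 5.37
tool_pos: [455.2, 187.2, 164.7]
orientation: [179.9, 0.1, -3.2]
ft_force: [0.6, -0.4, -0.5]
opening: 40.5
```

```bash
python3 - <<'E'
from h import *
delta([454.5,189.5,110],-3.5)
S=camera('side'); T=camera('top'); save('pl1.png',np.hstack([T[220:420,60:260],S[270:420,80:340].repeat(1,0) if 0 else np.pad(S[270:420,80:340],((0,50),(0,0),(0,0)))]),1.7)
E
```

```text
t 5.37 pos [455.2 187.2 164.7] rpy [ 1.7994e+02  8.0000e-02 -3.1500e+00] F [ 0.6 -0.4 -0.5] open 40.5
w [0.1 0.1 0.3] shift m [-0.0008 -0.0023  0.0547]
```

View pics/pl1.png

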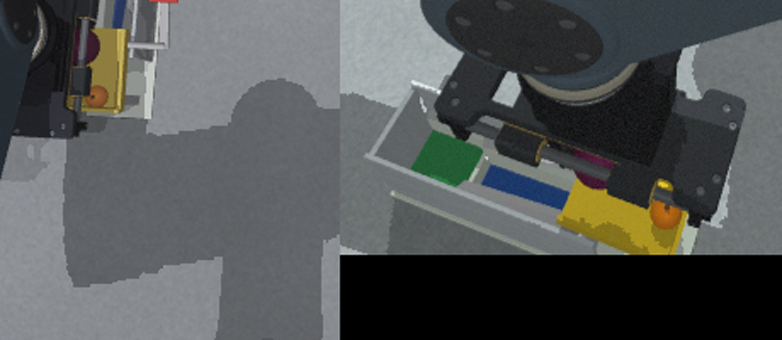

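Plum (crop (88,45) top) hangs over the tray's front half, with the kumquat at (95,97) behind it. I shift 6 mm forward so the back finger clears the kumquat, then lower to tip z 108.

Request:
servo_tool --targets '[0,0,0,0.005,-0.002,0.01,0.3,0,0,0,0.005,-0.002,0.025,0.3,0,0,0,0.005,-0.002,0.04,0.3,0,0,0,0.005,-0.002,0.05,0.3,0,0,0,0.005,-0.002,0.055,0.3,0,0,0,0.005,-0.002,0.056,0.3,0,0,0,0.005,-0.002,0.056,0.3,0,0,0,0.005,-0.002,0.056,0.3]'

```text
clock: 6.13
tool_pos: [461.5, 188.8, 109.6]
orientation: [-180.0, -0.1, -3.3]
ft_force: [-0.6, 0.6, -1.1]
opening: 40.7
```

```bash
python3 - <<'E'
from h import *
delta([460.5,189.5,107],-3.5)
E
```

```text
t 6.13 pos [461.5 188.8 109.6] rpy [-1.7999e+02 -5.0000e-02 -3.3000e+00] F [-0.6  0.6 -1.1] open 40.7
w [-0.  -0.1  0.2] shift m [-0.001  -0.0006  0.0026]
```

Request:
servo_tool --targets '[0,0,0,-0.002,0,0.002,0.3,0,0,0,-0.002,0,0.002,0.3,0,0,0,-0.002,0,0.002,0.52,0,0,0,-0.002,0,0.002,0.55,0,0,0,-0.002,0,0.002,0.6,0,0,0,-0.002,0,0.002,0.6,0,0,0,-0.002,0,0.002,0.6,0,0,0,-0.002,0,0.002,0.6]'

```text
clock: 6.8
tool_pos: [458.9, 189.3, 107.5]
orientation: [-180.0, -0.0, -3.2]
ft_force: [-0.5, 0.1, 0.5]
opening: 51.7
```

```bash
python3 - <<'E'
from h import *
delta([460.5,189.5,200],-3.5)
E
```

```text
t 6.8 pos [458.9 189.3 107.5] rpy [-1.80e+02 -1.00e-02 -3.25e+00] F [-0.5  0.1  0.5] open 51.7
w [-0.  -0.   0.3] shift m [ 0.0017 -0.0003 -0.0925]
```

Lift slowly and straight, then move away towards the paddle side and look.

Request:
servo_tool --targets '[0,0,0,0,0,-0.008,0.6,0,0,0,0,0,-0.016,0.6,0,0,0,0,0,-0.026,0.6,0,0,0,0,0,-0.04,0.6,0,0,0,0,0,-0.06,0.6,0,0,0,0,0,-0.08,0.6,0,0,0,0,0,-0.092,0.6,0,0,0,0,0,-0.092,0.0,0,0,0,0,0,-0.092,0.0]'

```text
clock: 7.55
tool_pos: [459.3, 189.4, 200.5]
orientation: [-180.0, -0.1, -3.2]
ft_force: [-0.5, 0.8, 0.1]
opening: 45.5
```

```bash
python3 - <<'E'
from h import *
delta([526.7,110.5,150],-3.5)
S=camera('side'); save('rel.png',S[230:420,60:340],2.5)
E
```

```text
t 7.55 pos [459.3 189.4 200.5] rpy [-1.7997e+02 -1.5000e-01 -3.2500e+00] F [-0.5  0.8  0.1] open 45.5
w [-0.  -0.1  0.3] shift m [0.0717 0.075  0.0506]
```

View pics/rel.png

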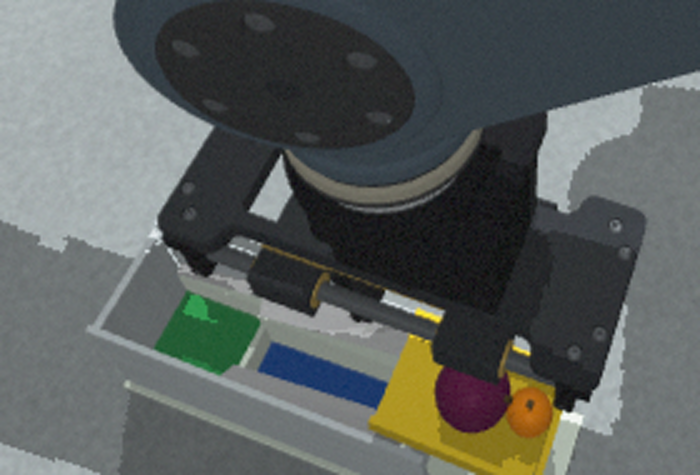

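Both balls lie in the tray: plum (472,395), kumquat (530,410). Now over to the paddle with the fingers shut.

Request:
servo_tool --targets '[0,0,0,0.036,0.038,0,0,0,0,0,0.072,0.075,0,0,0,0,0,0.072,0.075,0.02,0,0,0,0,0.072,0.075,0.05,0,0,0,0,0.072,0.075,0.05,0,0,0,0,0.072,0.075,0.05,0,0,0,0,0.072,0.075,0.05,0,0,0,0,0.072,0.075,0.05,0]'

```text
clock: 8.27
tool_pos: [526.5, 111.0, 150.4]
orientation: [-180.0, -0.1, -3.2]
ft_force: [1.2, 0.1, 0.9]
opening: 0.7
```

```bash
python3 - <<'E'
from h import *
delta([526.7,110.5,88],-3.5)
S=camera('side'); T=camera('top'); save('pad.png',np.hstack([S[230:420,60:340],T[140:330,80:220]]),1.9)
E
```

```text
t 8.27 pos [526.5 111.  150.4] rpy [-1.7999e+02 -7.0000e-02 -3.1900e+00] F [1.2 0.1 0.9] open 0.7
w [-0.  -0.1  0.3] shift m [0.0002 0.0005 0.0624]
```

View pics/pad.png

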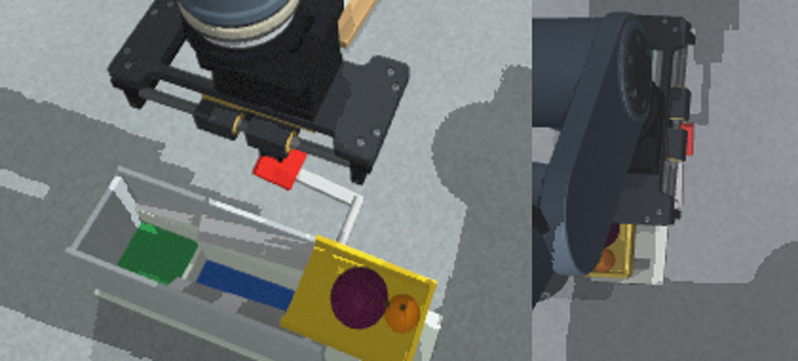

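Side view: shut fingers over the red paddle (280,168), plum (358,297) and kumquat (402,313) resting in the tray. Press down 35 mm over about half a second and hold.

Request:
servo_tool --targets '[0,0,0,0,0,0.02,0,0,0,0,0,0,0.03,0,0,0,0,0,0,0.036,0,0,0,0,0,0,0.042,0,0,0,0,0,0,0.048,0,0,0,0,0,0,0.054,0,0,0,0,0,0,0.06,0,0,0,0,0,0,0.063,0,0,0,0,0,0,0.063,0,0,0,0,0,0,0.063,0]'

```text
clock: 9.2
tool_pos: [527.4, 110.5, 87.6]
orientation: [-180.0, -0.1, -3.3]
ft_force: [0.8, 1.3, 12.1]
opening: 0.4
```

Request:
servo_tool --targets '[0,0,0,0,0,0,0,0,0,0,0,0,0,0,0,0,0,0,0,0,0,0,0,0,0,0,0,0,0,0,0,0,0,0,0,0,0,0,0,0,0,0,0,0,0,0,0,0,0,0,0,0,0,0,0,0,0,0,0,0,0,0,0,0,0,0,0,0,0,0]'

```text
clock: 10.03
tool_pos: [527.4, 110.5, 87.7]
orientation: [-180.0, -0.1, -3.3]
ft_force: [1.5, 0.7, 11.4]
opening: 0.1
```

```bash
python3 - <<'E'
from h import *
delta([526.7,110.5,160],-3.5)
S=camera('side'); save('tip.png',S[230:420,60:340],2.5)
E
```

```text
t 10.03 pos [527.4 110.5  87.7] rpy [-1.7997e+02 -1.4000e-01 -3.2600e+00] F [ 1.5  0.7 11.4] open 0.1
w [-0.  -0.1  0.2] shift m [-0.0005  0.     -0.0723]
```

View pics/tip.png

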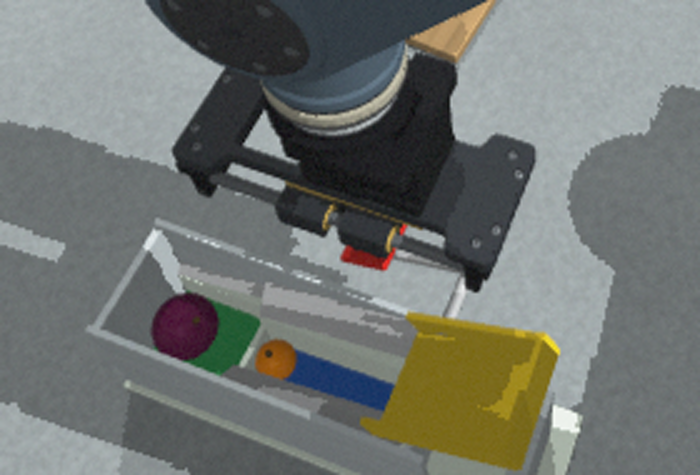

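Tipped: plum (185,325) at the ramp's end over the green hole, kumquat (275,360) in the blue slot. Let the paddle up and back off.

Request:
servo_tool --targets '[0,0,0,0,0,-0.008,0,0,0,0,0,0,-0.016,0,0,0,0,0,0,-0.024,0,0,0,0,0,0,-0.034,0,0,0,0,0,0,-0.06,0,0,0,0,0,0,-0.1,0,0,0,0,0,0.03,-0.12,0,0,0,0,0,0.07,-0.12,0,0,0,0,0,0.11,-0.12,0,0,0,0,0,0.15,-0.12,0]'

```text
clock: 10.92
tool_pos: [516.1, -40.1, 207.0]
orientation: [-180.0, 0.1, -3.2]
ft_force: [0.9, 0.1, -0.3]
opening: 0.7
```

Request:
servo_tool --targets '[0,0,0,0,0.15,0,0,0,0,0,0,0.15,0,0,0,0,0,0,0.15,0,0,0,0,0,0,0.15,0,0,0,0,0,0,0.15,0,0,0,0,0,0,0.15,0,0,0,0,0,0,0.15,0,0]'

```text
clock: 11.5
tool_pos: [508.0, -187.9, 205.9]
orientation: [-179.9, 0.2, -3.3]
ft_force: [-0.4, 0.2, 0.0]
opening: 0.3
```

```bash
python3 - <<'E'
from h import *
T=camera('top');S=camera('side')
a=cv2.resize(T[140:300,80:240],(380,380)); b=cv2.resize(S[230:420,60:340],(420,285)); save('fin.png',np.hstack([a,np.pad(b,((0,95),(0,0),(0,0)))]))
O=np.array([462.5,189.5]); th=np.radians(-3.5); R=np.array([[np.cos(th),-np.sin(th)],[np.sin(th),np.cos(th)]])
for n,lo,hi,ga,gb,rd in (('plum',(140,50,15),(179,255,150),(136,175),(134,360),30),('kum',(3,120,60),(16,255,255),(130,195),(170,374),20),('red',(0,150,90),(6,255,255),(156,213),(207,316),25)):
    cs=[]
    for im,p in((T,ga),(S,gb)):
        try:
            m,c=blob(im,lo,hi,p,rd); cs.append(cv2.minEnclosingCircle(c)[0] if n!='red' else cv2.minAreaRect(c)[0]); print(n,np.round(cs[-1],1),cv2.contourArea(c))
        except ValueError: print(n,'none')
    if len(cs)==2: P,e=tri(*cs); print(n,'sorter',np.round(R.T@(P[:2]-O),1),'z',round(P[2],1),'gap',round(e,1))
print(readout.read_state()['clock'])
E
```

```text
plum [136.3 168.5] 216.5
plum [133.3 360.1] 504.5
plum sorter [175.9   1.3] z 32.1 gap 2.2
kum [135.4 197.9] 48.0
kum [169.7 373.3] 171.0
kum sorter [111.5  -1.4] z 27.2 gap 2.6
red [149. 217.] 0.0
red [206.6 315.5] 408.0
red sorter [ 60.5 -66.5] z 142.4 gap 8.4
11.6
```

View pics/fin.png

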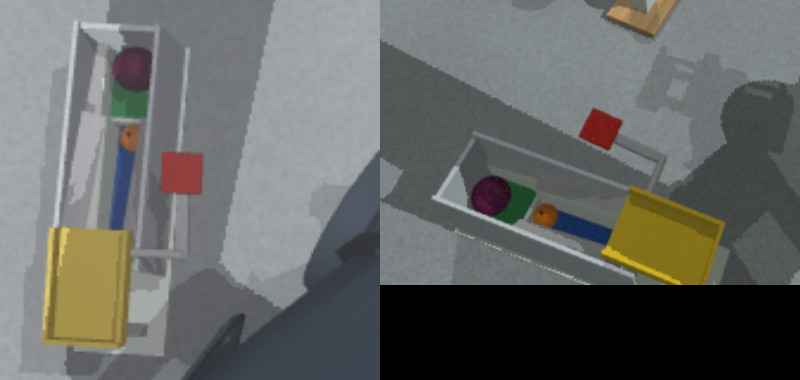

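Plum in the wide hole (z about 32 against a nominal 29), kumquat in the slot (z about 27), and the paddle back at its starting side pixel (206.6, 315.5).

```bash
python3 -c "
from h import *
print(job.sign_off())"
```

```text
the job is handed in; nothing more can be done
None
```

The job is handed in: the plum is in the wide hole, the kumquat is in the narrow slot, and the paddle is back up. I took the purple plum from the stand's end cup, let it go in the tray in front of the kumquat, tipped the tray with the paddle, then backed the arm away. It took about 11.6 s of the 51 s allowed.

What the last checks showed:
- **Plum:** in the sorter frame its centre measured x 176, y 1, z 32 mm. That is 3 mm above the nominal 29, about what the calibration allows.
- **Kumquat:** x 112, y -1, z 27 mm, inside the slot's 20 to 30 range.
- **Paddle:** the side view puts it back within 0.1 px of its starting pixel (206.6, 315.5), and the tray looks level again. The top-view colour mask for the paddle failed because of shading, so its triangulated position (z 142, 8 mm gap) was wrong and I ignored it. The top picture itself shows the paddle up.
- **Force:** the wrist read about 12 N while pressing the paddle, above the 2 to 4 N the paddle is said to need but well under the limits.

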